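# Gauge the empty jar holder with the go and no-go plugs

### The arm

A 7-joint arm with a two-finger parallel gripper is mounted at the origin on the work surface. World frame = base frame: x ahead of the robot, y to its left, z up, the work surface at z = 0. Lengths are in m, angles in rad, forces in N, time in s.
With the tool pointing down it reaches from about 0.4 to 0.85 m from the base axis. Payload 10.4 kg.
Tool frame: the origin (TCP) lies at the centre of the arm's flange, where the gripper is bolted on; the fingertips stand 173 mm ahead of it and the grasp point (between the pads) lies 155 mm ahead of it; z points along the fingers, y is the line along which they close (so a half turn about z gives the same grasp; the last joint's range is limited). The gripper opens to 85 mm and grips with 20 to 120 N. Pads are 22 mm wide; open, the fingers measure 114 mm over their backs; the gripper's body (76 mm by 85 mm) begins 54 mm behind the grasp point. The pads swing forward as they close: fully open they stand 13 mm farther back than shut.
Start: joints at [1.245, 0.332, -0.065, 1.46, 0.022, 1.35, -0.088], TCP at [0.186, -0.597, 0.405] pointing down, gripper open.
Joint ranges: [-2.6, 2.6], [-0.5, 2.12], [-1.47, 1.34], [0.16, 2.42], [-1.27, 4.41], [0.06, 2.06], [-2.6, 2.6]. Speed limits (rad/s): [2.22, 2.22, 2.79, 2.79, 3.14, 3.14, 3.14].

### API

Orientations are given as a unit quaternion [x, y, z, w].
In Python, from workcell import manip, viewer, finder gives the robot as it stands.
- The arm moves only by the tool arm_command, never from a script. Its argument "plan" is a list of rows, each an object with "dp": the shift along the tool's x, y, z in mm, a list of three; "spin": the turn about the tool's z in rad. A call has 1 to 5 rows; each row shifts and turns the commanded pose from where the row before left it, along the tool's axes as they then stand; what a row does not reach is not made up. A row lasts 1/10 s, in which the tool goes at most 50 mm and 8.59 degrees, less where a joint would pass 70% of its speed; a pose out of reach is approached as far as the arm can. A call is refused whole if a number of a shift passes 50 or a number of a turn 0.15, either way. A call with a gripper value outside its range is refused whole. "grip" is the closure, from -1 (fully open) to 1 (shut), set as the call begins (left out, the last holds). The fingers move at their own pace and stop on an object; "newtons" is the grip in N (left out, the last holds). Time passes only in rows, so rows that do not move let the fingers close. It gives the time, the measured TCP pose, the force, the opening and the grip force at its end, in the units of the state.
- manip.get_obs(): the state, without advancing time (a new reading comes with each control period).
- viewer.camera(name): name is "side" or "top" or "wrist"; returns the picture (400x640x3 uint8, blue, green, red); there is no depth.
- viewer.camera_params(name): a dict with "vertical_fov" (degrees; the focal length in pixels is half the picture's height over the tangent of half this angle, whatever the lens; pixels are square), "cx", "cy" (the principal point, pixels), "k1" (the pictures are not rectified: a ray, as slopes to the right and down, at radius r is drawn at 1 + k1 r^2 times it, then the intrinsics apply), "R" (3x3) and "t" (3): a world point X has camera coordinates R X + t; the wrist camera has in their place "T_tool_cam" (4x4, takes a point from camera to tool coordinates, whose origin is the TCP and whose axes are the flange's). Camera axes: x right, y down, z forward; pixel columns grow to the right and rows downward; lengths in m; the calibration is good to about 2 mm. A picture is of the moment at which its call begins: read the wrist's pose just before it. camera_params takes no time and is no camera call.
- manip.hand_in(): hands the job in; it is judged then, once.
Trained networks look in the newest picture that a camera, given by its name, has taken for a name from the list of things; names that differ only in an ending like _2 or _b are one class to them, and where a whole thing is asked for, a point or a joint stands for the part that bears it (a point fixed in the world has none). Each returns a list of dicts, best first, with "score" (0 to 1); they miss things now and then, are a little off and sometimes report something else, mostly with a low value. They report only what shows in the picture. A call takes as long as a camera call. They do not tell look-alikes from the thing itself.
- finder.find_in(camera, thing): "position" ([x, y, z] in m, in world coordinates, good to about 4 mm: the middle of the surface that is visible of it).
The state is a dict: "clock": time; "joint_pos": joint angles; "joint_velocities": joint speeds; "tau": joint torques, N m; "position": TCP position; "ee_rot": TCP orientation; "ft_force": force on the tool from outside, world axes, zero at the start; "torque": the same for the moment, N m; "grip_width": opening from 0.0 (shut) to 1.0 (fully open); "grasp_force": force on a finger pad.
Only numpy, scipy, OpenCV 4.12 (cv2) and the standard library are available. Lean on these libraries where they do the work, as an engineer would, in place of code of your own. Each camera call takes 0.05 s, during which the arm holds its last target. There are 200 camera calls.

### The job

Pick up the bench-shaped wooden gauge by its handle and put its smaller (go) plug fully home into the well of the empty jar holder, until the bar rests on the rim. Lift it out, then set the larger (no-go) plug squarely over the same well and press it against the rim to confirm that it will not enter. Finally stand the gauge back on the table on both its plugs, clear of the holder, without disturbing the jar in the other holder.

Things in the scene. Friction and masses are not known exactly. Their poses are not given: they have to be found in the camera images.
- gauge: Loose wooden gauge like a small bench, 0.2-0.33 kg (sizes in mm), standing on two round plugs 35 long, axes 84 apart, under a bar 120x24x14. Origin: centre of the foot (underside) of the no-go plug, diameter 60, flat. x: along the bar to the go plug; z up. Bar: 35 to 49 above the feet. Handle: block on the bar centred at x 42, y 0, 50 long (x), 22 wide (y), 49 to 89 above the feet; grip across its width.
- go_foot (a point): Centre of the underside (foot) of the gauge's smaller, go plug, at x = +84 mm in the gauge's frame; same axes as the gauge. This plug is 40 mm in diameter, its lowest 12 mm tapering to 24 mm at the foot.
- holder: Empty jar holder, fixed (mm): round wooden cup, outside diameter 76, height 55, upright well of diameter 50, 47 deep. Origin: centre of its underside, on the table; z up the well's axis. A like holder with a jar in it stands on the other side. With the go plug fully home the bar lies on the rim and both feet are 20 above the table, the no-go plug hanging beside the holder.
- jar: Lidded glass jar, diameter 42, height 85 mm, standing loose in the other holder: leave it alone. Origin: centre of its underside, 8 mm above the table; z up.
Things that resemble listed ones, but are neither listed nor needed, are in the scene too. Leave any purple or turquoise look-alike of the holder alone.

How it is judged:
By the outcome, as a careful person would: the job done as asked, in the order asked, and still so for the second after the job is handed in, with the robot touching nothing.
It also fails if it takes over 51 s, if anything falls off the work surface, if the arm or the gripper's body presses on something with over 40 N, if the wrist force passes 120 N, or if a joint passes its speed limit or range.

## Working session

There is one attempt and no reset: what is moved stays moved. The work goes in short steps, Python scripts to look and compute and a tool call to move; the robot and the scene stay as the last step left them, time stands still between calls to the robot, and variables do not carry over. Pictures are saved under pics/ and viewed, at most 12 in all, crops included, and the job is handed in when it is done.

Besides the shell and the picture viewer there is one more tool, called as name([rows], argument=value, ...), one row to a line, values as JSON. arm_command: Moves the arm, as the interface text tells. Its arguments: {"type":"object","properties":{"plan":{"type":"array","items":{"type":"object","properties":{"dp":{"type":"array","items":{"type":"number"}},"spin":{"type":"number"}}}},"grip":{"type":"number"},"newtons":{"type":"number"}},"required":["plan"]}

```bash
mkdir -p pics; cat > h.py <<'E'
import numpy as np, cv2
from workcell import manip, viewer, finder
from scipy.spatial.transform import Rotation as Ro
def K(p,im=(400,640)):
    f=200/np.tan(np.radians(p["vertical_fov"])/2); return f
def ext(name,o=None):
    p=viewer.camera_params(name)
    if name=="wrist":
        o=o or manip.get_obs()
        T=np.eye(4);T[:3,:3]=Ro.from_quat(o["ee_rot"]).as_matrix();T[:3,3]=o["position"]
        W=np.linalg.inv(T@np.array(p["T_tool_cam"])); return p,W[:3,:3],W[:3,3]
    return p,np.array(p["R"]),np.array(p["t"])
def proj(name,X,o=None):
    p,R,t=ext(name,o);f=K(p);c=np.atleast_2d(X)@R.T+t;s=c[:,:2]/c[:,2:]
    s=s*(1+p["k1"]*(s**2).sum(1,keepdims=True));return s*f+[p["cx"],p["cy"]]
def back(name,uv,z,o=None):
    p,R,t=ext(name,o);f=K(p);d=(np.atleast_2d(uv)-[p["cx"],p["cy"]])/f;s=d.copy()
    for _ in range(20): s=d/(1+p["k1"]*(s**2).sum(1,keepdims=True))
    r=np.c_[s,np.ones(len(s))]@R; C=-R.T@t
    return C+r*((z-C[2])/r[:,2])[:,None]
E
python3 - <<'E'
from h import *
o=manip.get_obs();print(o)
a=viewer.camera("top");b=viewer.camera("side")
cv2.imwrite("pics/a.png",a);cv2.imwrite("pics/b.png",b)
for c in("top","side"):
    for n in("gauge","go_foot","holder","jar"):
        print(c,n,[(np.round(d["position"],3).tolist(),round(d["score"],2)) for d in finder.find_in(c,n)])
E
```

```text
{'clock': 0.0, 'joint_pos': array([ 1.24540773,  0.33286458, -0.06470246,  1.46092904,  0.02159661,
        1.34985443, -0.08849576]), 'joint_velocities': array([ 0.00076601,  0.00083476,  0.00200652, -0.00199638,  0.0016473 ,
        0.00121704,  0.00086722]), 'tau': array([-4.04355069e-04, -6.25436425e+01,  4.91074228e-02, -3.91607451e+01,
        1.64131931e-02,  9.96515126e-03,  2.34101293e-05]), 'position': array([ 0.18633722, -0.59645155,  0.40392617]), 'ee_rot': array([ 9.88559525e-01,  1.50829713e-01, -1.30634717e-04, -6.67373944e-04]), 'ft_force': array([-1.24171568,  1.25568275, -0.58807757]), 'torque': array([ 0.01595731,  0.01461147, -0.01668601]), 'grasp_force': 0.0, 'grip_width': 1.0024385487890686}
top gauge [([0.485, 0.059, 0.05], 0.68)]
top go_foot [([0.489, 0.061, 0.048], 0.68), ([0.513, -0.238, 0.093], 0.38)]
top holder [([0.577, 0.382, 0.044], 0.88), ([0.509, 0.251, 0.052], 0.78), ([0.463, 0.375, 0.047], 0.66)]
top jar [([0.511, -0.24, 0.09], 0.85)]
side gauge [([0.49, 0.063, 0.045], 0.91)]
side go_foot [([0.489, 0.064, 0.048], 0.79)]
side holder [([0.458, 0.378, 0.044], 0.95), ([0.504, 0.253, 0.043], 0.92), ([0.565, 0.386, 0.044], 0.73)]
side jar [([0.51, -0.233, 0.082], 0.67)]
```

View pics/a.png

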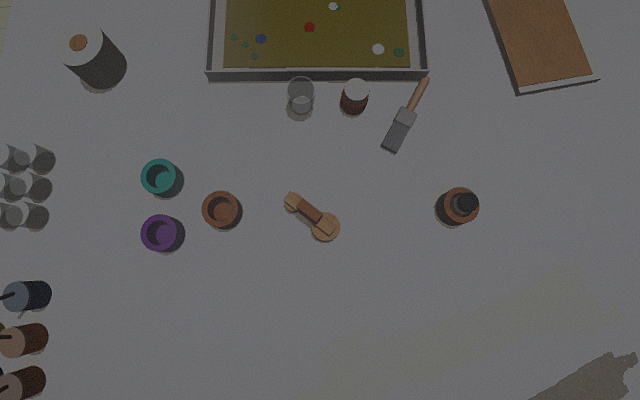

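View pics/b.png

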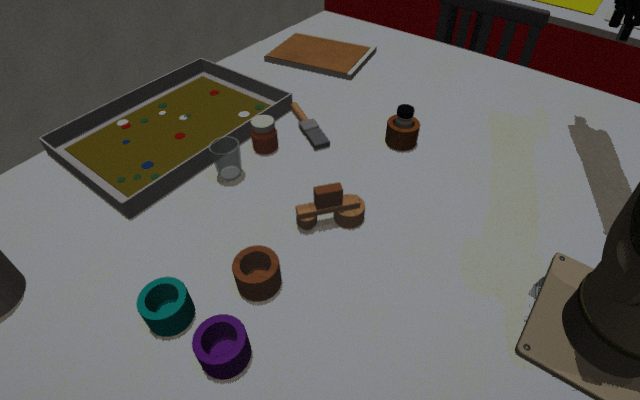

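The top view shows the gauge at about (310,215), with the no-go disc at (326,228) and the go end at (292,200). The brown empty holder is at (220,210), the purple and turquoise look-alikes are beyond it, and the jar is at (459,205). The side view agrees. I'll move above the gauge.

arm_command([
  {"dp":[45,-18,0]},
  {"dp":[45,-18,0]},
  {"dp":[45,-18,0]},
  {"dp":[45,-18,0]},
  {"dp":[45,-18,0]},
])

```text
invalid input at $.plan[0]: expected keys dp, spin
```

arm_command([
  {"dp":[23,-41,0]},
  {"dp":[23,-41,0]},
  {"dp":[23,-41,0]},
  {"dp":[23,-41,0]},
  {"dp":[23,-41,0]},
])

```text
invalid input at $.plan[0]: expected keys dp, spin
```

arm_command([
  {"dp":[23,-41,0]},
  {"dp":[23,-41,0]},
  {"dp":[23,-41,0]},
  {"dp":[23,-41,0]},
  {"dp":[0,0,0],"spin":-0.14},
])

```text
invalid input at $.plan[0]: expected keys dp, spin
```

arm_command([
  {"spin":-0.14},
  {"spin":-0.14},
  {"spin":-0.14},
  {"dp":[0,0,0]},
])

```text
invalid input at $.plan[0]: expected keys dp, spin
```

```bash
python3 - <<'E'
from h import *
o=manip.get_obs();print(o["clock"],o["position"],o["joint_pos"],Ro.from_quat(o["ee_rot"]).as_matrix().round(3))
print(np.round(viewer.camera_params("wrist")["T_tool_cam"],3))
a=viewer.camera("wrist");cv2.imwrite("pics/w1.png",a)
for n in("gauge","go_foot","holder"):
    print(n,[(np.round(d["position"],3).tolist(),round(d["score"],2)) for d in finder.find_in("wrist",n)])
E
```

```text
0.5 [ 0.18633636 -0.59657518  0.40469605] [ 1.24545222  0.33223653 -0.06467182  1.46013886  0.02160059  1.34991499
 -0.08852059] [[ 0.955  0.298  0.   ]
 [ 0.298 -0.955  0.   ]
 [ 0.    -0.    -1.   ]]
[[ 0.001 -0.945 -0.327  0.085]
 [ 1.     0.001 -0.     0.001]
 [ 0.001 -0.327  0.945  0.032]
 [ 0.     0.     0.     1.   ]]
gauge []
go_foot []
holder []
```

View pics/w1.png

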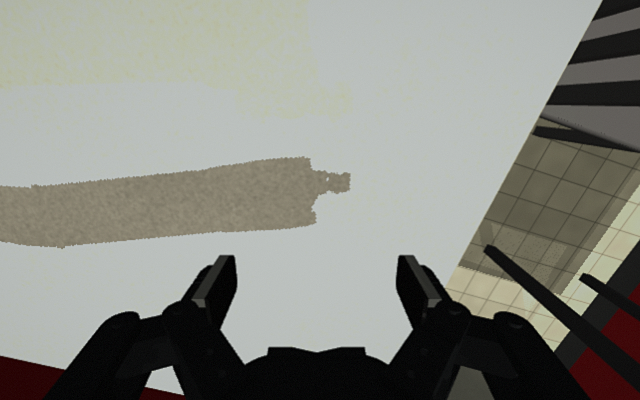

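The rows were refused because both keys are needed, so the arm didn't move. This picture shows only bare table. I'll resend with both keys.

arm_command([
  {"dp":[45,-18,0],"spin":0},
  {"dp":[45,-18,0],"spin":0},
  {"dp":[45,-18,0],"spin":0},
  {"dp":[45,-18,0],"spin":0},
  {"dp":[45,-18,0],"spin":0},
])

```text
clock: 1.2
position: [0.3756, -0.4421, 0.405]
ee_rot: [0.989, 0.151, 0.0, 0.0]
ft_force: [0.8, 0.1, 0.0]
grip_width: 0.999
grasp_force: 0.0
```

arm_command([
  {"dp":[23,-41,0],"spin":0},
  {"dp":[23,-41,0],"spin":0},
  {"dp":[23,-41,0],"spin":0},
  {"dp":[23,-41,0],"spin":0},
  {"dp":[23,-41,0],"spin":0},
])

```text
clock: 1.7
position: [0.423, -0.2117, 0.405]
ee_rot: [0.989, 0.151, 0.0, 0.0]
ft_force: [1.3, 0.0, 0.6]
grip_width: 1.005
grasp_force: 0.0
```

arm_command([
  {"dp":[23,-41,0],"spin":0},
  {"dp":[23,-41,0],"spin":0},
  {"dp":[23,-41,0],"spin":0},
  {"dp":[23,-41,0],"spin":0},
  {"dp":[0,0,0],"spin":-0.14},
])

```text
clock: 2.2
position: [0.4624, -0.0231, 0.4053]
ee_rot: [0.975, 0.222, 0.001, -0.0]
ft_force: [0.1, -0.2, 0.8]
grip_width: 1.001
grasp_force: 0.0
```

arm_command([
  {"dp":[0,0,0],"spin":-0.14},
  {"dp":[0,0,0],"spin":-0.14},
  {"dp":[0,0,0],"spin":-0.14},
  {"dp":[0,0,0],"spin":0},
])

```text
clock: 2.6
position: [0.4618, -0.0296, 0.4048]
ee_rot: [0.908, 0.419, 0.0, 0.0]
ft_force: [-0.3, 0.7, 1.5]
grip_width: 0.997
grasp_force: 0.0
```

```bash
python3 - <<'E'
from h import *
o=manip.get_obs();print(o["clock"],o["position"],o["joint_pos"],Ro.from_quat(o["ee_rot"]).as_matrix().round(3))
a=viewer.camera("wrist");cv2.imwrite("pics/w2.png",a)
for n in("gauge","go_foot","holder"):
    print(n,[(np.round(d["position"],3).tolist(),round(d["score"],2)) for d in finder.find_in("wrist",n)])
E
```

```text
2.6 [ 0.46181819 -0.02958164  0.40481148] [ 0.56120362  0.00281208 -0.58922827  1.84169502  0.00187687  1.29735994
 -0.73413217] [[ 0.648  0.761  0.   ]
 [ 0.761 -0.648 -0.   ]
 [-0.     0.    -1.   ]]
gauge [([0.5, 0.061, 0.05], 0.91)]
go_foot [([0.501, 0.058, 0.048], 0.98)]
holder []
```

View pics/w2.png

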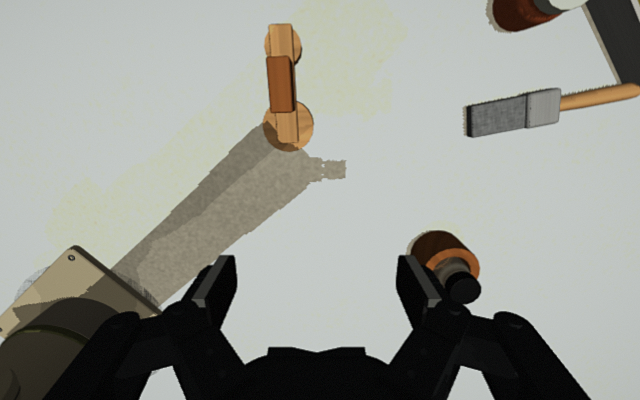

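The wrist view shows the gauge's bar running from (280,24) at the go end to (288,142) at the no-go end, with the dark handle at (281,84). I'll segment both for the pose, and take the holder from the top view.

```bash
cat > seg.py <<'E'
from h import *
def rect(name,img,box,hs,z,o=None):
    x0,y0,x1,y1=box; m=np.zeros(img.shape[:2],np.uint8)
    h=cv2.cvtColor(img,cv2.COLOR_BGR2HSV); m[y0:y1,x0:x1]=cv2.inRange(h,*map(np.array,hs))[y0:y1,x0:x1]
    c=max(cv2.findContours(m,0,1)[0],key=cv2.contourArea)
    return cv2.boxPoints(cv2.minAreaRect(c)),c
E
python3 - <<'E'
from seg import *
o=manip.get_obs()
w=cv2.imread("pics/w2.png");h=cv2.cvtColor(w,cv2.COLOR_BGR2HSV)
for u,v in[(281,70),(281,100),(270,80),(293,85),(281,40),(285,125),(305,120)]: print((u,v),h[v,u])
b=back("wrist",[(269,25),(292,24),(276,143),(299,141)],.049,o);print("bar",b.round(4).tolist())
d=(b[0]+b[1]-b[2]-b[3])/2;print(d,np.linalg.norm(d),np.degrees(np.arctan2(d[1],d[0])),b.mean(0))
hh=back("wrist",[(267,58),(291,56),(296,109),(272,112)],.089,o);print("handle",hh.round(4).tolist(),hh.mean(0))
t=cv2.imread("pics/a.png");H=cv2.cvtColor(t,cv2.COLOR_BGR2HSV)
print(H[210,204],H[194,220],H[210,224],H[225,215],H[240,220])
cv2.imwrite("pics/crop.png",np.hstack([cv2.resize(w[10:160,240:340],None,fx=4,fy=4),cv2.resize(t[180:240,190:250],(400,400)).copy() if 0 else cv2.copyMakeBorder(cv2.resize(t[180:240,190:250],(390,390)),0,210,0,0,0)]))
E
```

```text
(281, 70) [ 13 180 140]
(281, 100) [ 13 184 141]
(270, 80) [ 13 182 132]
(293, 85) [ 14 171  67]
(281, 40) [ 16 140 171]
(285, 125) [ 16 139 178]
(305, 120) [ 16 138 172]
bar [[0.5291, 0.1198, 0.049], [0.5472, 0.1054, 0.049], [0.4538, 0.0298, 0.049], [0.4751, 0.0144, 0.049]]
[0.07374298 0.09051089 0.        ] 0.11674865015798769 50.82886617222681 [0.50132106 0.06732867 0.049     ]
handle [[0.5081, 0.0914, 0.089], [0.5258, 0.0784, 0.089], [0.4985, 0.0413, 0.089], [0.4791, 0.0544, 0.089]] [0.50287744 0.06637505 0.089     ]
[ 13 119  88] [ 13 112  91] [ 10 108  87] [ 12 133  88] [165   5 108]
```

View pics/crop.png

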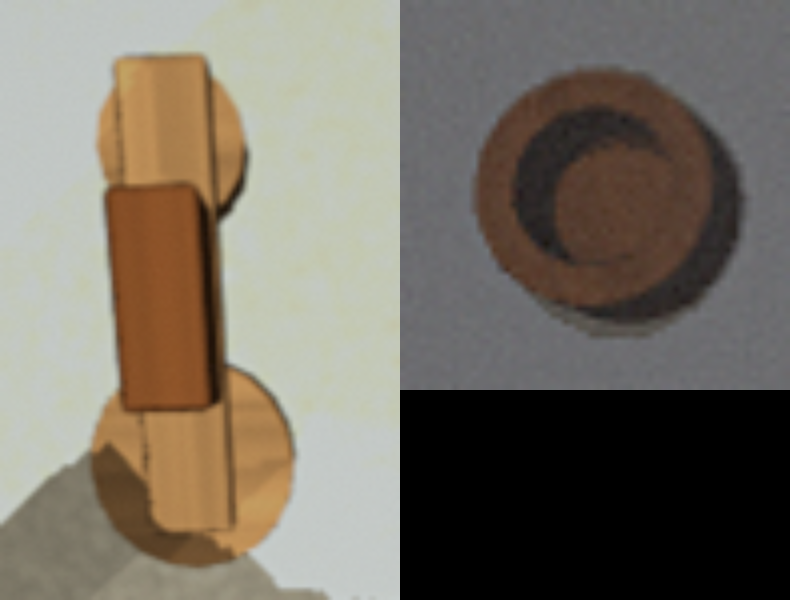

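The crop shows the handle and bar clearly. The holder's outer rim in the top view is centred near (221,209). I'll centre over the gauge and compare.

arm_command([
  {"dp":[35,-10,0],"spin":-0.03},
  {"dp":[35,-11,0],"spin":0},
  {"dp":[30,-10,0],"spin":0},
  {"dp":[0,0,20],"spin":0},
  {"dp":[0,0,0],"spin":0},
])

```text
clock: 3.3
position: [0.501, 0.0677, 0.3827]
ee_rot: [0.902, 0.432, -0.002, -0.001]
ft_force: [0.4, -1.4, 0.1]
grip_width: 1.005
grasp_force: 0.0
```

```bash
python3 - <<'E'
from seg import *
viewer_t=cv2.imread("pics/a.png")
h=cv2.cvtColor(viewer_t,cv2.COLOR_BGR2HSV)
m=np.zeros(h.shape[:2],np.uint8);m[185:235,196:248]=cv2.inRange(h,np.array([5,70,60]),np.array([20,255,255]))[185:235,196:248]
c=max(cv2.findContours(m,0,1)[0],key=cv2.contourArea);(x,y),r=cv2.minEnclosingCircle(cv2.convexHull(c));e=cv2.fitEllipse(c)
print("holder px",x,y,r,e,back("top",[(x,y),e[0]],.055), np.linalg.norm(back("top",[(x-r,y)],.055)-back("top",[(x+r,y)],.055)))
o=manip.get_obs();print(o["clock"],o["position"],Ro.from_quat(o["ee_rot"]).as_matrix().round(3)[:2,0])
w=viewer.camera("wrist");cv2.imwrite("pics/w3.png",w)
q=rect("wrist",w,(150,20,480,330),([8,155,90],[15,255,255]),.089)[0]
b=back("wrist",q,.089,o);print("handle",q.round(1).tolist(),b.round(4).tolist(),b.mean(0))
for i in(0,1):
  d=b[i+1]-b[i];print(np.linalg.norm(d),np.degrees(np.arctan2(d[1],d[0])))
print("top px of handle centre est",proj("top",b.mean(0)))
q=rect("top",viewer_t,(270,180,350,250),([8,155,50],[15,255,255]),.089)[0]
print("top handle",q.mean(0),back("top",q,.08).mean(0),back("top",q,.089).mean(0))
for n in("gauge",):
    print(n,[(np.round(d["position"],3).tolist(),round(d["score"],2)) for d in finder.find_in("wrist",n)])
E
```

```text
holder px 219.7926788330078 208.85365295410156 18.5220947265625 ((219.46014404296875, 208.46327209472656), (34.556907653808594, 36.198482513427734), 52.403995513916016) [[0.50796088 0.25108453 0.055     ]
 [0.50876705 0.2517941  0.055     ]] 0.07589206020799408
3.3 [0.50096794 0.06774719 0.38271173] [0.627 0.779]
handle [[159.0, 20.0], [240.0, 20.0], [240.0, 71.0], [159.0, 71.0]] [[0.4937, 0.2614, 0.089], [0.5447, 0.2202, 0.089], [0.5184, 0.1929, 0.089], [0.4646, 0.2363, 0.089]] [0.50534765 0.2277344  0.089     ]
0.06556427901477617 -38.926089622289744
0.037850801497031565 -133.86953810070256
top px of handle centre est [[227.44470139 207.53019117]]Traceback (most recent call last):
  File "<stdin>", line 14, in <module>
  File "seg.py", line 5, in rect
    c=max(cv2.findContours(m,0,1)[0],key=cv2.contourArea)
ValueError: max() iterable argument is empty
```

View pics/w3.png

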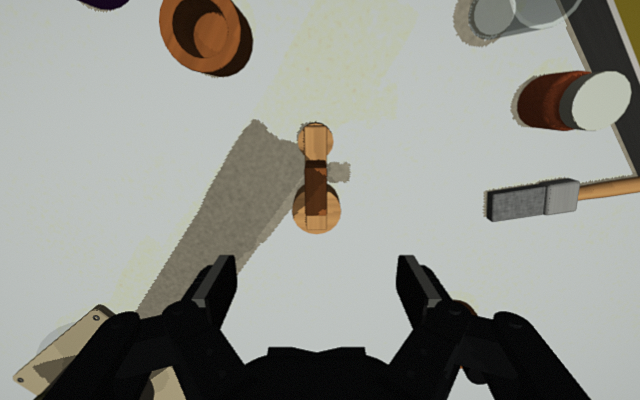

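The wrist view shows the gauge nearly vertical in the picture: the go plug at (316,140), handle at (316,190) and no-go disc at (317,208), with the brown holder at (205,35). I'll refine within a tight box.

```bash
python3 - <<'E'
from seg import *
o=manip.get_obs();w=cv2.imread("pics/w3.png")
h=cv2.cvtColor(w,cv2.COLOR_BGR2HSV);B=(285,115,350,240)
print("col",h[120:236:5,316].tolist())
for v in(130,140,150,175,185,195,205,212,222): print(v,"".join("%4d"%x for x in w[v,290:345:2,0]),"|",)
x0,y0,x1,y1=B
m=cv2.inRange(h,np.array([5,90,30]),np.array([22,255,255]));mm=np.zeros_like(m);mm[y0:y1,x0:x1]=m[y0:y1,x0:x1]
for v in(130,140,150,160,175,185,195,205,212,222): 
  i=np.where(mm[v])[0];print(v,i.min(),i.max(),i.mean())
ys=np.where(mm)[0];print(ys.min(),ys.max())
# expected model projection for given pose
def model(c,yaw):
  R=Ro.from_euler("z",yaw).as_matrix();f=lambda P:np.array(P)@R.T+[*c,0]
  P=[[-.060,-.012,.049],[-.060,.012,.049],[.060,-.012,.049],[.060,.012,.049],[-.025,-.011,.089],[-.025,.011,.089],[.025,-.011,.089],[.025,.011,.089],[-.042,.030,.035],[-.042,-.030,.035]]
  return f(P)
for n in("wrist","top"): print(proj(n,model((.502,.067),np.radians(51.2)),o).round(1).tolist())
cv2.imwrite("pics/crop2.png",np.hstack([cv2.resize(w[110:250,280:360],(330,580),interpolation=2),cv2.resize(cv2.imread("pics/a.png")[180:250,275:350],(460,430),interpolation=2)[:430] if 0 else cv2.copyMakeBorder(cv2.resize(cv2.imread("pics/a.png")[180:250,275:350],(450,420),interpolation=2),0,160,0,0,0)]))
E
```

```text
col [[37, 29, 184], [14, 144, 108], [16, 140, 168], [16, 141, 166], [16, 141, 166], [16, 141, 163], [16, 141, 163], [16, 140, 166], [14, 159, 77], [12, 178, 43], [13, 182, 112], [13, 188, 68], [13, 189, 66], [12, 178, 70], [11, 192, 73], [13, 184, 83], [13, 185, 80], [12, 183, 81], [12, 183, 81], [14, 157, 115], [16, 136, 185], [16, 139, 185], [16, 139, 176], [75, 8, 196]]
130  190 182 181 179 155  97  59  50  92  87  86  86  79  76  74  77  77  84  61  73 164 193 183 188 191 193 194 192 |
140  158 192 185 153  78  81  77  50  89  86  83  85  76  74  75  76  77  81  65  80  80  85 196 194 192 193 194 193 |
150  102 100 103  99 101  62  43  44  82  85  83  84  77  73  73  72  77  80  62  70 109 192 190 189 192 189 191 193 |
175  101  96  99  99 102 105 105  63  15  19  18  18  19  18  18  19  20  20  39 108 114 116 113 116 118 116 113 113 |
185   99 102  97 118 105 106  66  24  18  18  18  17  19  21  18  20  22  23  14  27 106 176 179 183 190 194 193 193 |
195  122 122 107  18  27  48  52  39  18  19  18  20  24  23  25  26  21  22  36  95  93  89  38  19 157 182 191 193 |
205  118  
[... 156 characters left out ...]
3  22  21  20  31  43  41  40  38  87  83  82  76  75  73 104 197 193 |
222  193 194 184  86  86  87  87  85  55  86  83  86  87  87  86  81  80  83  70  88  86  88  83  86 183 194 193 193 |
130 301 328 314.5
140 298 332 315.0
150 300 330 315.0
160 305 325 315.0
175 305 326 315.5
185 303 328 315.5
195 296 336 316.0
205 293 339 316.0
212 293 340 316.5
222 296 336 316.0
122 233
[[326.8, 229.6], [306.5, 229.6], [328.0, 125.2], [305.0, 125.2], [327.5, 215.2], [305.7, 215.2], [328.1, 166.5], [305.0, 166.5], [291.8, 211.1], [341.4, 211.1]]
[[337.3, 225.2], [330.1, 234.5], [291.2, 189.1], [283.9, 198.1], [324.1, 212.2], [317.0, 221.1], [303.8, 196.4], [296.7, 205.1], [317.4, 236.5], [335.3, 213.7]]
```

View pics/crop2.png

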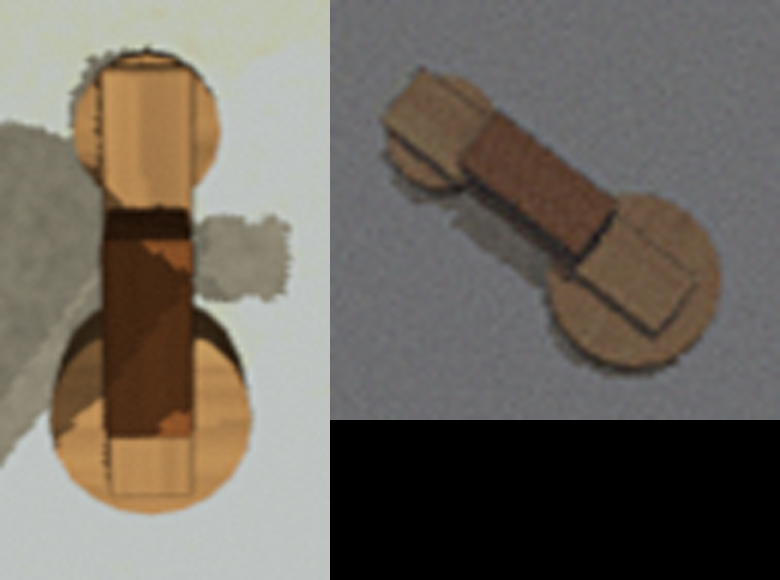

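The fit agrees with the wrist picture to about 1 mm: handle centre (0.5015,0.067), yaw 51.2°. The top camera reads about −4/+2 mm against the wrist. Next I'll descend and grip.

arm_command([
  {"dp":[0,0,40],"spin":0},
  {"dp":[0,0,40],"spin":0},
  {"dp":[0,0,40],"spin":0},
  {"dp":[0,0,25],"spin":0},
  {"dp":[0,0,9],"spin":0},
])

```text
clock: 3.85
position: [0.5009, 0.066, 0.229]
ee_rot: [0.903, 0.431, -0.002, -0.0]
ft_force: [0.3, -0.4, -0.2]
grip_width: 0.999
grasp_force: 0.0
```

arm_command([
  {"dp":[0,0,0],"spin":0},
  {"dp":[0,0,0],"spin":0},
  {"dp":[0,0,0],"spin":0},
  {"dp":[0,0,0],"spin":0},
  {"dp":[0,0,0],"spin":0},
], grip=1, newtons=50)

```text
clock: 4.35
position: [0.5018, 0.0674, 0.2316]
ee_rot: [0.902, 0.432, 0.001, 0.0]
ft_force: [-2.6, 0.4, 6.5]
grip_width: 0.247
grasp_force: 54.7
```

arm_command([
  {"dp":[0,0,0],"spin":0},
  {"dp":[0,0,0],"spin":0},
  {"dp":[0,0,0],"spin":0},
  {"dp":[0,0,0],"spin":0},
])

```text
clock: 4.75
position: [0.5018, 0.0673, 0.2316]
ee_rot: [0.902, 0.432, 0.001, 0.0]
ft_force: [-2.1, -1.2, 7.5]
grip_width: 0.247
grasp_force: 54.8
```

arm_command([
  {"dp":[0,0,-25],"spin":0},
  {"dp":[0,0,-35],"spin":0},
  {"dp":[0,0,-35],"spin":0.14},
  {"dp":[0,0,-30],"spin":0.145},
  {"dp":[0,0,0],"spin":0.145},
])

```text
clock: 5.25
position: [0.5023, 0.0677, 0.3599]
ee_rot: [0.974, 0.226, 0.003, 0.001]
ft_force: [-0.0, 0.7, -3.7]
grip_width: 0.249
grasp_force: 53.5
```

arm_command([
  {"dp":[0,0,0],"spin":0.145},
  {"dp":[0,0,0],"spin":0.145},
  {"dp":[0,0,0],"spin":0.145},
  {"dp":[0,0,0],"spin":0.03},
  {"dp":[0,0,0],"spin":0},
])

```text
clock: 5.75
position: [0.5013, 0.0673, 0.3556]
ee_rot: [1.0, 0.0, -0.0, 0.0]
ft_force: [-0.6, 0.7, -2.9]
grip_width: 0.248
grasp_force: 53.5
```

arm_command([
  {"dp":[-20,-30,0],"spin":0},
  {"dp":[-24,-42,0],"spin":0},
  {"dp":[-24,-42,0],"spin":0},
  {"dp":[-24,-42,0],"spin":0},
  {"dp":[-10,-20,0],"spin":0},
])

```text
clock: 6.25
position: [0.397, 0.2472, 0.356]
ee_rot: [1.0, 0.003, 0.0, -0.0]
ft_force: [1.3, -0.6, -2.8]
grip_width: 0.248
grasp_force: 53.4
```

arm_command([
  {"dp":[0,0,0],"spin":0},
  {"dp":[0,0,0],"spin":0},
])

```text
clock: 6.45
position: [0.3998, 0.2434, 0.3556]
ee_rot: [1.0, 0.001, 0.0, 0.0]
ft_force: [1.0, 0.1, -3.7]
grip_width: 0.252
grasp_force: 53.4
```

```bash
python3 - <<'E'
from seg import *
o=manip.get_obs();print(o["clock"],o["position"],o["joint_pos"].round(2),Ro.from_quat(o["ee_rot"]).as_matrix().round(4),o["ft_force"],o["grasp_force"])
w=viewer.camera("wrist");cv2.imwrite("pics/w4.png",w)
print("holder",[(np.round(d["position"],3).tolist(),round(d["score"],2)) for d in finder.find_in("wrist","holder")])
a=np.linspace(0,2*np.pi,73)
for r,z in((.038,.055),(.025,.055)):
  p=proj("wrist",np.c_[.511+r*np.cos(a),.250+r*np.sin(a),a*0+z],o);print(p[::18].round(1).tolist())
  cv2.polylines(w,[p.astype(int).reshape(-1,1,2)],True,(0,255,0),1)
cv2.imwrite("pics/w4o.png",w)
E
```

```text
6.45 [0.3998144  0.24339715 0.35563145] [ 0.13  0.08 -0.79  1.89  0.06  1.2  -2.25] [[ 1.0e+00  1.3e-03  1.0e-04]
 [ 1.3e-03 -1.0e+00 -5.0e-04]
 [ 1.0e-04  5.0e-04 -1.0e+00]] [ 1.00849332  0.14977374 -3.6571334 ] 53.44372272491455
holder [([0.514, 0.25, 0.056], 0.96), ([0.553, 0.373, 0.047], 0.72), ([0.461, 0.379, 0.051], 0.67)]
[[308.0, 19.5], [264.8, 69.6], [308.6, 115.0], [351.9, 69.8], [308.0, 19.5]]
[[308.1, 37.3], [279.7, 69.6], [308.5, 100.0], [337.0, 69.7], [308.1, 37.3]]
```

View pics/w4o.png

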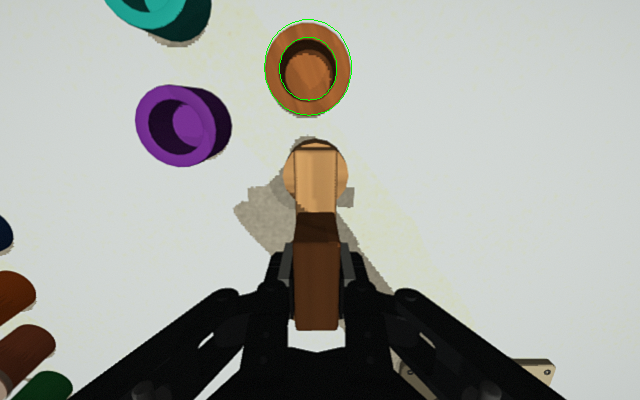

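The overlay shows the holder rim predicted at (0.511,0.250) matching the picture at (308,68). The gauge's bar end is at (316,149), columns 296–337. I'll check where it sits in the hand.

```bash
python3 - <<'E'
from seg import *
o=manip.get_obs();w=cv2.imread("pics/w4.png");p=o["position"];z=p[2]-.2316
print(proj("wrist",[[p[0]+.06,p[1]+.012,z+.049],[p[0]+.06,p[1]-.012,z+.049],[p[0]+.02,p[1],z+.049],[p[0]-.025,p[1]+.011,z+.089],[p[0]-.025,p[1]-.011,z+.089]],o).round(1).tolist())
h=cv2.cvtColor(w,cv2.COLOR_BGR2HSV);m=cv2.inRange(h,np.array([5,90,30]),np.array([22,255,255]))
for v in(155,175,190): i=np.where(m[v,260:380])[0]+260;print(v,i.min(),i.max())
g=cv2.cvtColor(w,cv2.COLOR_BGR2GRAY)
print(g[180,280:352:2].tolist(),g[138:156,316].tolist())
m2=np.zeros_like(m);m2[0:130,250:370]=cv2.inRange(h,np.array([5,90,90]),np.array([22,255,255]))[0:130,250:370]
c=max(cv2.findContours(m2,0,1)[0],key=cv2.contourArea);print(cv2.boundingRect(c),cv2.fitEllipse(c))
E
```

```text
[[292.7, 150.8], [337.5, 150.7], [315.3, 219.6], [293.3, 334.1], [337.3, 334.1]]
155 290 340
175 283 347
190 287 343
[131, 126, 145, 146, 146, 145, 148, 110, 135, 169, 167, 163, 162, 159, 163, 162, 154, 146, 144, 146, 143, 144, 146, 146, 147, 149, 153, 132, 104, 142, 140, 140, 139, 137, 214, 213] [120, 45, 35, 39, 65, 150, 165, 165, 142, 73, 44, 47, 90, 121, 135, 145, 150, 147]
(265, 23, 85, 93) ((307.1357421875, 69.03971099853516), (83.69483184814453, 92.19815826416016), 177.4372100830078)
```

arm_command([
  {"dp":[25,-3,0],"spin":0},
  {"dp":[25,-4,0],"spin":0},
  {"dp":[19,0,0],"spin":0},
  {"dp":[0,0,20],"spin":0},
  {"dp":[0,0,0],"spin":0},
])

```text
clock: 7.05
position: [0.4693, 0.2485, 0.3332]
ee_rot: [1.0, -0.002, -0.002, 0.001]
ft_force: [-0.7, 0.6, -3.9]
grip_width: 0.249
grasp_force: 53.3
```

arm_command([
  {"dp":[0,0,15],"spin":0},
  {"dp":[0,0,15],"spin":0},
  {"dp":[0,0,10],"spin":0},
  {"dp":[0,0,0],"spin":0},
  {"dp":[0,0,0],"spin":0},
])

```text
clock: 7.55
position: [0.4688, 0.2504, 0.2957]
ee_rot: [1.0, -0.001, -0.0, 0.0]
ft_force: [0.3, -0.8, -2.6]
grip_width: 0.25
grasp_force: 53.2
```

```bash
python3 - <<'E'
from seg import *
o=manip.get_obs();print(o["clock"],o["position"],Ro.from_quat(o["ee_rot"]).as_matrix().round(4)[:,0],o["ft_force"])
a=viewer.camera("side");b=viewer.camera("wrist")
cv2.imwrite("pics/c5.png",np.hstack([cv2.resize(a[200:320,200:320],(400,400)),cv2.resize(b[100:300,220:420],(400,400))]))
E
```

```text
7.55 [0.46877573 0.25043235 0.29573244] [ 1.0e+00 -1.9e-03 -1.0e-04] [ 0.26102813 -0.83047235 -2.58502133]
```

View pics/c5.png

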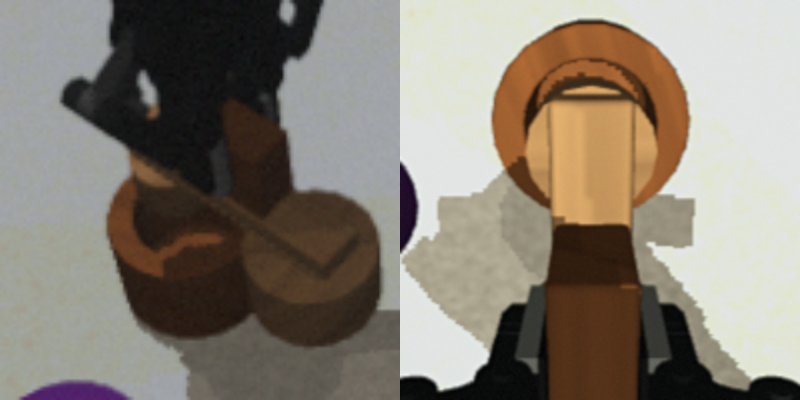

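The side and wrist crops show the go plug centred over the well, with the no-go plug clear beside the holder. Now lowering.

arm_command([
  {"dp":[0,0,9],"spin":0},
  {"dp":[0,0,9],"spin":0},
  {"dp":[0,0,9],"spin":0},
  {"dp":[0,0,8],"spin":0},
  {"dp":[0,0,0],"spin":0},
])

```text
clock: 8.15
position: [0.4684, 0.25, 0.2591]
ee_rot: [1.0, -0.001, -0.001, 0.0]
ft_force: [-0.0, -0.4, -3.6]
grip_width: 0.246
grasp_force: 53.3
```

arm_command([
  {"dp":[0,0,5],"spin":0},
  {"dp":[0,0,3],"spin":0},
  {"dp":[0,0,2],"spin":0},
  {"dp":[0,0,1],"spin":0},
  {"dp":[0,0,0],"spin":0},
])

```text
clock: 8.65
position: [0.4688, 0.2507, 0.2515]
ee_rot: [1.0, -0.001, 0.0, 0.0]
ft_force: [-8.2, -4.8, 18.9]
grip_width: 0.249
grasp_force: 56.2
```

arm_command([
  {"dp":[0,0,0],"spin":0},
  {"dp":[0,0,0],"spin":0},
  {"dp":[0,0,0],"spin":0},
  {"dp":[0,0,-10],"spin":0},
  {"dp":[0,0,-15],"spin":0},
])

```text
clock: 9.15
position: [0.4687, 0.2502, 0.2749]
ee_rot: [1.0, -0.001, -0.0, 0.0]
ft_force: [0.1, 0.4, -3.6]
grip_width: 0.254
grasp_force: 53.3
```

arm_command([
  {"dp":[0,0,-20],"spin":0},
  {"dp":[0,0,-17],"spin":0},
  {"dp":[0,0,0],"spin":0},
  {"dp":[20,0,0],"spin":0},
  {"dp":[25,0,0],"spin":0},
])

```text
clock: 9.65
position: [0.5138, 0.2504, 0.3117]
ee_rot: [1.0, -0.001, 0.0, 0.0]
ft_force: [-0.3, 0.2, -2.5]
grip_width: 0.251
grasp_force: 53.3
```

arm_command([
  {"dp":[25,0,0],"spin":0},
  {"dp":[14,0,0],"spin":0},
  {"dp":[0,0,5],"spin":0},
  {"dp":[0,0,0],"spin":0},
  {"dp":[0,0,0],"spin":0},
])

```text
clock: 10.15
position: [0.5519, 0.2504, 0.3062]
ee_rot: [1.0, -0.001, -0.001, 0.0]
ft_force: [0.4, 1.1, -2.9]
grip_width: 0.25
grasp_force: 53.3
```

```bash
python3 - <<'E'
from seg import *
o=manip.get_obs();print(o["clock"],o["position"],Ro.from_quat(o["ee_rot"]).as_matrix().round(4)[:,0],o["ft_force"])
a=viewer.camera("side");b=viewer.camera("top")
cv2.imwrite("pics/c6.png",np.hstack([cv2.resize(a[200:320,200:320],(400,400),interpolation=2),cv2.resize(b[160:250,180:270],(400,400),interpolation=2)]))
E
```

```text
10.15 [0.5519259  0.2504027  0.30620254] [ 1.     -0.0013 -0.0011] [ 0.41583054  1.1171536  -2.89463733]
```

View pics/c6.png

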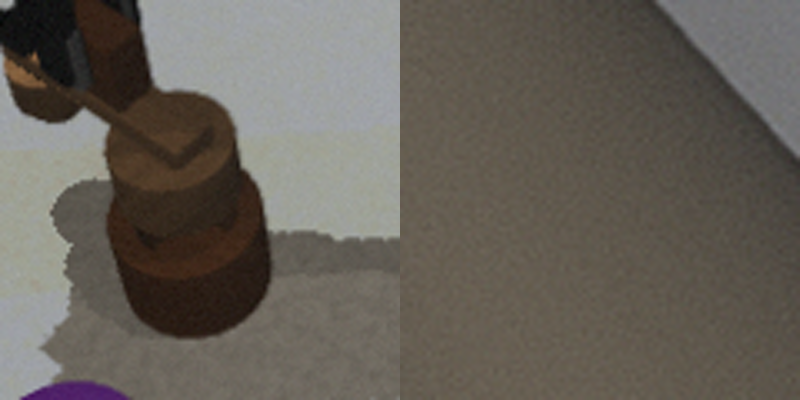

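The side crop shows the no-go plug squarely above the well; the top view is blocked by the arm. Next is a gentle press.

arm_command([
  {"dp":[0,0,7],"spin":0},
  {"dp":[0,0,6],"spin":0},
  {"dp":[0,0,4],"spin":0},
  {"dp":[0,0,2],"spin":0},
  {"dp":[0,0,0],"spin":0},
])

```text
clock: 10.75
position: [0.5527, 0.2501, 0.2872]
ee_rot: [1.0, -0.001, -0.0, 0.0]
ft_force: [-0.0, -0.2, -3.7]
grip_width: 0.248
grasp_force: 53.4
```

arm_command([
  {"dp":[0,0,1],"spin":0},
  {"dp":[0,0,1],"spin":0},
  {"dp":[0,0,0],"spin":0},
])

```text
clock: 11.05
position: [0.553, 0.2503, 0.2866]
ee_rot: [1.0, -0.001, 0.001, -0.0]
ft_force: [-0.6, -0.5, 3.4]
grip_width: 0.25
grasp_force: 54.2
```

Contact came at exactly the rim height. I'll press a little more.

arm_command([
  {"dp":[0,0,1.5],"spin":0},
  {"dp":[0,0,0],"spin":0},
  {"dp":[0,0,0],"spin":0},
])

```text
clock: 11.35
position: [0.5534, 0.2506, 0.2863]
ee_rot: [1.0, -0.001, 0.001, -0.0]
ft_force: [-1.6, -2.6, 13.2]
grip_width: 0.25
grasp_force: 55.6
```

```bash
python3 - <<'E'
from seg import *
for i in range(1):
  a=viewer.camera("side");o=manip.get_obs();print(o["clock"],o["position"],o["ft_force"],o["torque"])
E
```

```text
11.4 [0.55336419 0.25059526 0.28629987] [-1.68487391 -1.01465752 13.17263141] [-0.57956394  0.80395469  0.04316634]
```

arm_command([
  {"dp":[0,0,-10],"spin":0},
  {"dp":[0,0,-20],"spin":0},
  {"dp":[0,0,-20],"spin":0},
  {"dp":[0,0,0],"spin":0},
  {"dp":[-10,30,0],"spin":0},
])

```text
clock: 11.9
position: [0.5422, 0.2233, 0.3341]
ee_rot: [1.0, 0.001, 0.0, -0.002]
ft_force: [0.1, 0.0, -2.7]
grip_width: 0.249
grasp_force: 53.5
```

arm_command([
  {"dp":[-10,40,0],"spin":0},
  {"dp":[-10,40,0],"spin":0},
  {"dp":[-10,40,0],"spin":0},
  {"dp":[-10,30,0],"spin":0},
  {"dp":[0,0,0],"spin":0},
])

```text
clock: 12.4
position: [0.5015, 0.0653, 0.3329]
ee_rot: [1.0, -0.004, -0.001, 0.001]
ft_force: [-0.3, 0.3, -3.6]
grip_width: 0.248
grasp_force: 53.5
```

arm_command([
  {"dp":[0,0,25],"spin":0},
  {"dp":[0,0,25],"spin":0},
  {"dp":[0,0,25],"spin":0},
  {"dp":[0,0,15],"spin":0},
  {"dp":[0,0,0],"spin":0},
])

```text
clock: 12.9
position: [0.5015, 0.0703, 0.242]
ee_rot: [1.0, -0.001, -0.002, -0.0]
ft_force: [0.2, 0.5, -2.6]
grip_width: 0.248
grasp_force: 53.3
```

arm_command([
  {"dp":[0,0,5],"spin":0},
  {"dp":[0,0,3],"spin":0},
  {"dp":[0,0,2],"spin":0},
  {"dp":[0,0,1],"spin":0},
  {"dp":[0,0,0],"spin":0},
])

```text
clock: 13.4
position: [0.5025, 0.0702, 0.2334]
ee_rot: [1.0, -0.001, 0.0, 0.0]
ft_force: [-0.2, -0.0, -2.5]
grip_width: 0.246
grasp_force: 53.5
```

arm_command([
  {"dp":[0,0,1],"spin":0},
  {"dp":[0,0,1],"spin":0},
  {"dp":[0,0,0],"spin":0},
])

```text
clock: 13.7
position: [0.5025, 0.0704, 0.2319]
ee_rot: [1.0, -0.001, 0.0, 0.0]
ft_force: [-4.1, -1.1, 6.5]
grip_width: 0.251
grasp_force: 54.8
```

arm_command([
  {"dp":[0,0,0],"spin":0},
  {"dp":[0,0,0],"spin":0},
  {"dp":[0,0,0],"spin":0},
  {"dp":[0,0,0],"spin":0},
  {"dp":[0,0,0],"spin":0},
], grip=-1)

```text
clock: 14.2
position: [0.5025, 0.0702, 0.2312]
ee_rot: [1.0, -0.001, 0.0, 0.0]
ft_force: [0.4, -0.1, 0.2]
grip_width: 0.997
grasp_force: 0.0
```

arm_command([
  {"dp":[0,0,-15],"spin":0},
  {"dp":[0,0,-35],"spin":0},
  {"dp":[0,0,-45],"spin":0},
  {"dp":[0,0,-45],"spin":0},
  {"dp":[0,0,0],"spin":0},
])

```text
clock: 14.7
position: [0.5036, 0.0713, 0.3784]
ee_rot: [1.0, -0.001, 0.005, -0.0]
ft_force: [0.9, 1.0, -0.2]
grip_width: 0.999
grasp_force: 0.0
```

```bash
python3 - <<'E'
from seg import *
o=manip.get_obs();print(o["clock"],o["position"],o["ft_force"],o["grip_width"])
a=viewer.camera("side");cv2.imwrite("pics/f.png",a)
print([(n,[(np.round(d["position"],3).tolist(),round(d["score"],2)) for d in finder.find_in("side",n)]) for n in("gauge","jar")])
E
```

```text
14.7 [0.50359368 0.0712839  0.37837515] [ 0.90351324  1.01874175 -0.18301663] 0.9990146747329117
[('gauge', [([0.478, 0.08, 0.046], 0.81)]), ('jar', [([0.504, -0.235, 0.077], 0.65), ([0.478, 0.077, 0.048], 0.42)])]
```

View pics/f.png

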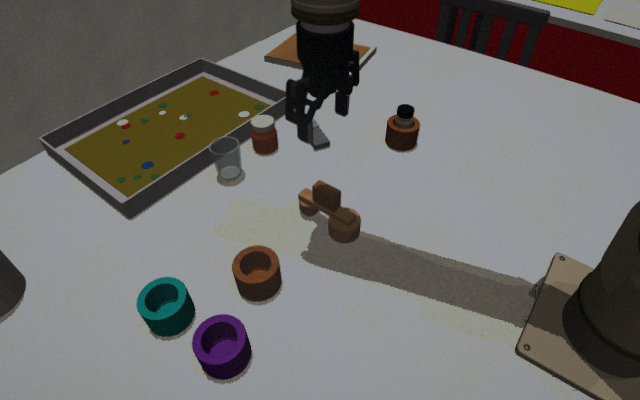

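The gauge stands on both plugs at (330,210), clear of the holder at (257,273), and the jar at (403,125) is untouched. The gripper is clear, so I'll hand in.

```bash
python3 -c "
from workcell import manip
print(manip.hand_in())"
```

```text
the job is handed in; nothing more can be done
None
```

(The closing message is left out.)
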